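Spring check of a circuit-board tilt mount

ROBOT

A 6-joint arm with a two-finger parallel gripper is mounted at the origin on the work surface. World frame = base frame: x ahead of the robot, y to its left, z up, the work surface at z = 0. Lengths are in mm, angles in degrees, forces in N, time in s.
With the tool pointing down it reaches from about 350 to 850 mm from the base axis. Payload 8.1 kg.
Tool frame: the origin (TCP) lies midway between the tips of the shut fingers; the grasp point (between the pads) lies 19 mm behind it (r.tcp_to_grasp is the distance from the TCP to the grasp point, in mm); z points along the fingers, y is the direction in which the jaws open and shut (so a half turn about z gives the same grasp; the last joint's range is limited). The gripper opens to 85 mm and grips with 20 to 120 N. Pads are 22 mm wide; open, the fingers measure 114 mm over their backs; the gripper's body (76 mm by 85 mm) begins 54 mm behind the grasp point. The pads swing forward as they close: fully open they stand 13 mm farther back than shut.
Start: joints at [-78.117, 7.471, 85.268, -0, 87.261, -4.893], TCP at [173.201, -574.462, 231.292] pointing down, gripper open.
Joint ranges: [-169.43, 169.43], [-51.17, 129.36], [1.28, 143.12], [-76.62, 256.62], [0, 156.53], [-152.29, 152.29]. Speed limits (degrees/s): [136.94, 136.94, 159.86, 180, 180, 180].

INTERFACE

Orientations are given as [roll, pitch, yaw] about the fixed x, y, z axes, in that order (R = Rz(yaw) Ry(pitch) Rx(roll)).
In Python, from bench import r gives the robot as it stands.
- The arm moves only by the tool jog_arm, never from a script. Its argument "targets" is a list of rows, each a list of 7 numbers: the shift along the tool's x, y, z in m, then the turn, a rotation vector about the tool's x, y, z in rad, then the closure, from 0 (fully open) to 1 (shut). In form: [[dx, dy, dz, wx, wy, wz, claw], ...]. A call has 1 to 5 rows; each row is the pose to reach, as a shift and turn from the pose commanded when the call began, along the tool's axes at that moment; what a row does not reach only later rows make up. A row lasts 1/12 s, in which the tool goes at most 41.7 mm and 7.16 degrees, less where a joint would pass 70% of its speed; a pose out of reach is approached as far as the arm can. A call with a gripper value outside its range is refused whole. The fingers move at their own pace and stop on an object; "newtons" is the grip in N (left out, the last holds). Time passes only in rows, so rows that repeat a pose let the fingers close. It gives the time, the measured TCP pose, the force and the opening at its end, in the units of the state.
- r.sense(): the state, without advancing time (a new reading comes with each control period).
- r.snapshot(name): name is "side" or "top"; returns a dict with "pixels" (400x640x3 uint8, red, green, blue), "fx", "fy", "cx", "cy" (pixels), "origin" and "attitude" of the camera in the world. Camera axes: x right, y down, z forward; pixel columns grow to the right and rows downward; lengths in mm; the calibration is good to about 2 mm. A picture is of the moment at which its call begins. There is no depth.
- r.hand_in(): hands the job in, once; it reports no verdict.
The state is a dict: "time": time; "joint_pos": joint angles; "qd": joint speeds; "joint_efforts": joint torques, N m; "tool_pos": TCP position; "tcp_rot": TCP orientation; "ft_force": force on the tool from outside, world axes, zero at the start; "wrist_torque": the same for the moment, N m; "finger_gap": finger opening in mm.
Only numpy, scipy, OpenCV 4.12 (cv2) and the standard library are available. Lean on these libraries where they do the work, as an engineer would, in place of code of your own. Each camera call takes 0.05 s, during which the arm holds its last target.

TASK

Check the two springs of the tilt mount that holds the circuit board, one corner at a time and with your fingertips only: gently press the yellow pad down until that corner's pointer stands at the red mark on its scale, keep it there for about a second without going past the mark, then let go so that the corner springs back; then do the same with the blue pad. Only press: do not pinch or lift anything, and leave the red marks and the things lying around the mount where they are.

Things in the scene. Friction and masses are not known exactly. Their poses are not given: they have to be found in the camera images.
- mount: Fixed tilt mount, robot's side = pivot corner. Dark steel base 150 x 150 x 12 mm, origin at the centre of its underside, z up. Above it an aluminium plate 146 x 146 x 8 mm with a green circuit board, top 75 mm above the bench. In its own x, y the pivot is at (-55, 55), the yellow pad (robot's left) at (55, 55), the blue pad (right) at (-55, -55) mm. Scales beyond the pads reach 92 mm high.
- pivot (a point): Centre of the brass ball joint about which the plate tilts, 71 mm above the bench; fixed. Pads lie 110 mm and pointer tips 190 mm from it, in the mount's own +x direction (yellow) and -y direction (blue).
- yellow_pad_top (a point): Centre of the top of the yellow press pad: a plastic disc 30 mm across, 8 mm tall, 110 mm from the pivot; its top is 83 mm above the bench at rest and sinks as it is pressed. z is the pad's normal.
- blue_pad_top (a point): The same for the blue press pad.
- yellow_pad: The yellow pad itself; origin at the centre of its underside, 8 mm below its top.
- blue_pad: The blue pad itself; origin at the centre of its underside, 8 mm below its top.
- yellow_tip (a point): Tip (orange) of the yellow corner's black pointer, which runs outward in line with pivot and pad; 190 mm from the pivot, 71 mm above the bench at rest. It sinks 1.7 times as far as the pad. Beside it stands a fixed white scale with black ticks, 36 mm wide, 92 mm tall.
- blue_tip (a point): Tip of the blue corner's pointer, likewise.
- yellow_mark_mid (a point): Middle of the red mark on the yellow scale, at the place where the pointer's tip passes it. The mark is a red clip 10 mm tall (5 mm above and below this point) round the scale, with a tab sticking out 17 mm beyond its outer edge; it is set 17 to 34 mm below the pointer's rest height. The pointer is at the mark when its tip is level with the clip.
- blue_mark_mid (a point): The same for the red mark of the blue scale, set independently.
- yellow_tilt (a joint): Tilt of the plate about the pivot, positive as the yellow corner goes down (rad); 0 at rest, free from -0.12 to 0.32. Its return spring has 5 N m/rad, no preload and no catch: pressing at the pad takes about 4 N per 10 mm of pad travel. The pointer tip sinks by 190 mm x sin(angle).
- blue_tilt (a joint): The same for the blue corner. The two tilts are independent: a push on one pad hardly moves the other corner.
- screwdriver: Loose screwdriver, blue handle, 170 mm long, lying beside the mount; leave it.
- pry_tool: Loose yellow plastic pry tool, 147 mm long, 12 mm tall, lying beside the mount; leave it.
- parts_cup: Loose small steel bowl, 60 mm across, 35 mm tall, beyond the mount; origin under its centre; leave it.
- flux_jar: Loose small amber jar with a black cap, 36 mm across, 45 mm tall, beyond the mount; origin under its centre; leave it.

How it is judged:
By the outcome, as a careful person would: the job done as asked, in the order asked, and still so for the second after the job is handed in, with the robot touching nothing.
It also fails if it takes over 51 s, if anything falls off the work surface, if the arm or the gripper's body presses on something with over 40 N, if the wrist force passes 120 N, or if a joint passes its speed limit or range.

## Working session

There is one attempt and no reset: what is moved stays moved. The work goes in short steps, Python scripts to look and compute and a tool call to move; the robot and the scene stay as the last step left them, time stands still between calls to the robot, and variables do not carry over. Pictures are saved under pics/ and viewed, and the job is handed in when it is done.

Besides the shell and the picture viewer there is one more tool, called after "Call:" as name(argument=value, ...), one argument or row to a line, values as JSON. jog_arm: Moves the arm, as the interface text tells. Its arguments: {"type":"object","properties":{"targets":{"type":"array","items":{"type":"array","items":{"type":"number"}}},"newtons":{"type":"number"}},"required":["targets"]}

```bash
mkdir -p pics; ls
python3 - <<'E'
from bench import r
import cv2,numpy as np,pickle
for n in("side","top"):
    s=r.snapshot(n); cv2.imwrite(f"pics/{n}0.png",s["pixels"][:,:,::-1])
    pickle.dump(s,open(f"{n}0.pkl","wb"))
    print(n,{k:np.round(v,3).tolist() for k,v in s.items() if k!="pixels"})
print(r.sense())
E
```

```text
pics
side {'fx': 478.51, 'fy': 478.51, 'cx': 318.255, 'cy': 207.653, 'origin': [297.866, -711.754, 504.661], 'attitude': [-117.584, -0.588, -21.134]}
top {'fx': 492.68, 'fy': 492.68, 'cx': 320.914, 'cy': 196.682, 'origin': [533.129, 30.519, 974.349], 'attitude': [-178.656, -0.367, -91.378]}
{'time': 0.1, 'joint_pos': array([-7.81177161e+01,  7.51048204e+00,  8.53236840e+01,  2.47475784e-03,
        8.72617320e+01, -4.89186844e+00]), 'qd': array([-0.02924925, -0.25892824, -0.14470953, -0.01741713,  0.04817502,
       -0.01771644]), 'joint_efforts': array([ 1.82728185e-03, -5.70948780e+01, -5.01944017e+01, -9.31092131e-05,
        7.90187682e-03,  4.81071208e-05]), 'tool_pos': array([ 173.10559279, -573.96668512,  230.34627478]), 'tcp_rot': array([-1.79904662e+02, -1.06404867e-02,  1.67740232e+01]), 'ft_force': array([-0.19194763,  0.84037623, -0.25414808]), 'wrist_torque': array([0.02867634, 0.02696637, 0.02092234]), 'finger_gap': 85.28709028687055}
```

View pics/side0.png

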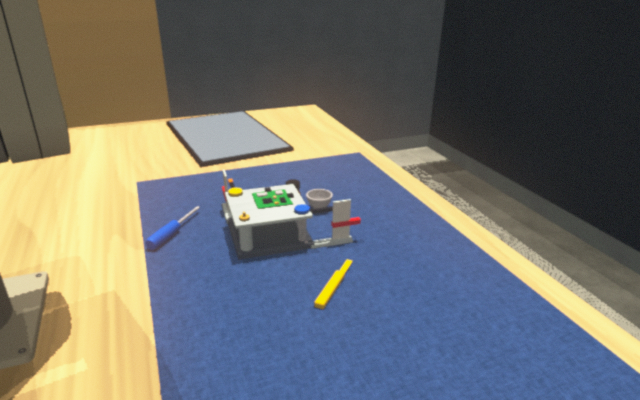

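View pics/top0.png

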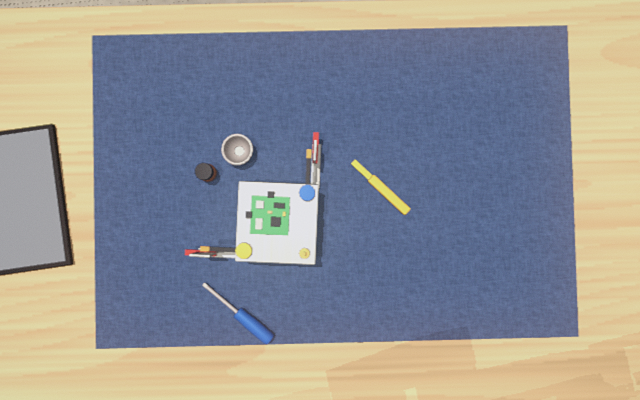

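```bash
cat > h.py <<'E'
import cv2,numpy as np,pickle
from scipy.spatial.transform import Rotation as R
def ray(s,u,v):
    d=R.from_euler('xyz',s['attitude'],degrees=True).as_matrix()@np.array([(u-s['cx'])/s['fx'],(v-s['cy'])/s['fy'],1])
    return np.array(s['origin'],float),d
def onz(s,u,v,z):
    o,d=ray(s,u,v); return o+d*(z-o[2])/d[2]
def proj(s,P):
    c=R.from_euler('xyz',s['attitude'],degrees=True).as_matrix().T@(np.array(P,float)-np.array(s['origin']))
    return np.array([s['cx']+s['fx']*c[0]/c[2],s['cy']+s['fy']*c[1]/c[2]])
def tri(s1,p1,s2,p2):
    o1,d1=ray(s1,*p1);o2,d2=ray(s2,*p2)
    t=np.linalg.lstsq(np.c_[d1,-d2],o2-o1,rcond=None)[0]
    a=o1+t[0]*d1;b=o2+t[1]*d2
    return (a+b)/2,np.linalg.norm(a-b)
def crop(s,u0,v0,u1,v1,k,name):
    cv2.imwrite(name,cv2.resize(s['pixels'][v0:v1,u0:u1,::-1],None,fx=k,fy=k,interpolation=cv2.INTER_CUBIC))
def blobs(s,box,lo,hi,mina=4):
    u0,v0,u1,v1=box
    h=cv2.cvtColor(s['pixels'][v0:v1,u0:u1],cv2.COLOR_RGB2HSV)
    m=cv2.inRange(h,np.array(lo),np.array(hi))
    n,l,st,c=cv2.connectedComponentsWithStats(m)
    return [(np.round(c[i]+[u0,v0],2).tolist(),(st[i]+[u0,v0,0,0,0]).tolist()) for i in range(1,n) if st[i,4]>=mina]
E
python3 - <<'E'
from h import *
T=pickle.load(open('top0.pkl','rb'));S=pickle.load(open('side0.pkl','rb'))
for nm,s,b in(("T",T,(180,120,330,270)),("S",S,(200,160,370,260))):
    for c,lo,hi in(("yel",(22,150,120),(34,255,255)),("blue",(105,200,150),(125,255,255)),("red",(0,150,90),(4,255,255)),("red2",(174,150,90),(180,255,255)),("orange",(5,150,120),(20,255,255))):
        print(nm,c,blobs(s,b,lo,hi))
crop(T,180,120,330,270,4,'pics/t1.png');crop(S,210,160,370,260,5,'pics/s1.png')
E
```

```text
T yel []
T blue []
T red [([315.62, 135.75], [314, 133, 4, 7, 24]), ([190.54, 251.27], [186, 250, 14, 5, 37])]
T red2 [([318.0, 141.5], [318, 140, 1, 4, 4])]
T orange [([203.5, 251.0], [200, 251, 8, 1, 8])]
S yel [([234.76, 191.17], [228, 187, 14, 9, 90]), ([276.0, 202.25], [275, 202, 3, 2, 4]), ([246.5, 216.0], [246, 215, 2, 3, 6]), ([241.0, 216.5], [240, 216, 3, 2, 4])]
S blue []
S red [([223.33, 188.83], [223, 187, 2, 4, 6])]
S red2 [([348.57, 221.8], [333, 217, 27, 10, 91])]
S orange [([230.0, 180.2], [229, 179, 3, 4, 10]), ([243.8, 215.8], [242, 215, 4, 2, 5]), ([244.09, 218.18], [241, 217, 8, 3, 11])]
```

View pics/t1.png

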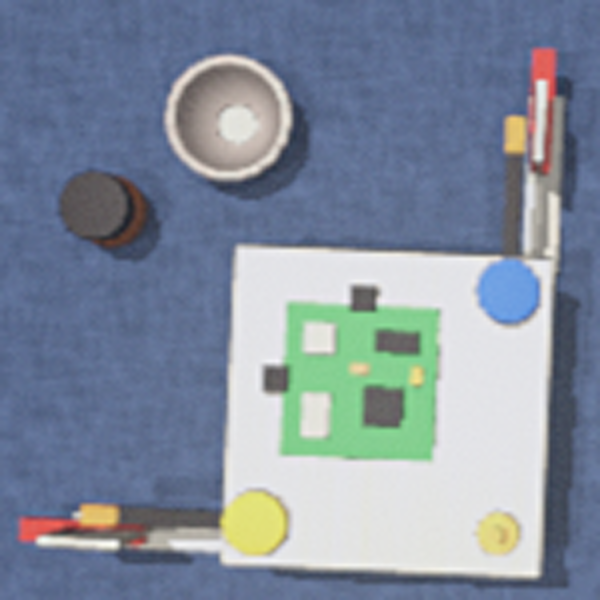

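View pics/s1.png

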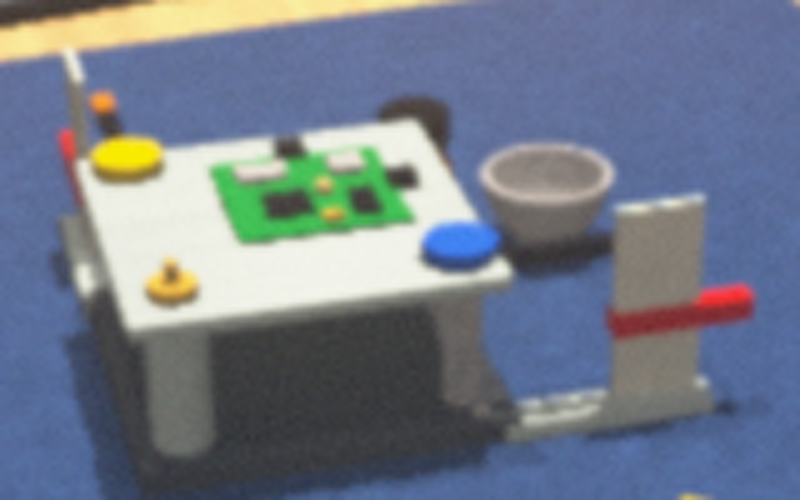

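Run:
```python
from h import *
T=pickle.load(open('top0.pkl','rb'));S=pickle.load(open('side0.pkl','rb'))
t=lambda x,y:(180+(x+.5)/4-.5,120+(y+.5)/4-.5)
q=lambda x,y:(210+(x+.5)/5-.5,160+(y+.5)/5-.5)
Y=onz(T,*t(255,522),83);B=onz(T,*t(509,291),83)
print("Y",Y,"B",B,np.linalg.norm(Y-B), "expected",110*2**.5)
print("Y,B by side",onz(S,*q(126,156),83),onz(S,*q(461,242),83))
c=[onz(T,*t(*p),75) for p in((236,245),(555,256),(541,578),(222,563))]
print(np.round(c,1).tolist(),np.mean(c,0))
d=B-Y; yaw=np.arctan2(d[1],d[0])-np.arctan2(-1,-1);print("yaw",np.degrees(yaw))
e=(c[3]-c[0]);print("edge angle",np.degrees(np.arctan2(e[1],e[0])))
ctr=(Y+B)/2
Rm=np.array([[np.cos(yaw),-np.sin(yaw)],[np.sin(yaw),np.cos(yaw)]])
W=lambda x,y,z:np.r_[ctr[:2]+Rm@[x,y],z]
print("ctr",ctr)
for n,p in dict(pivot=(-55,55,71),yp=(55,55,83),bp=(-55,-55,83),yt=(135,55,71),bt=(-55,-135,71)).items():
    w=W(*p);u=proj(T,w);v=proj(S,w);print(n,np.round(w,1),"t1",np.round((u-[180,120])*4,0),"s1",np.round((v-[210,160])*5,0))
# scale tops triangulated: blue far-outer, inner
print("blue tab outer end top edge",tri(T,t(543,50),S,q(751,288)))
print("blue scale top",[tri(T,t(*a),S,q(*b)) for a,b in(((541,82),(704,198)),((538,165),(615,207)))])
print("yel tab",tri(T,t(20,528),S,q(66,131)))
print("yel scale top outer",tri(T,t(38,542),S,q(67,52)))
```

```text
Y [460.8636885 166.4212233  83.       ] B [562.29769259  49.52664567  83.        ] 154.76821206173904 expected 155.56349186104046
Y,B by side [460.17901735 166.57757078  83.        ] [563.03294535  48.90942137  83.        ]
[[586.5, 173.7, 75.0], [578.0, 28.3, 75.0], [431.6, 38.2, 75.0], [442.0, 183.0, 75.0]] [509.541574   105.81369621  75.        ]
yaw 85.94945664605295
edge angle 176.330663634303
ctr [511.58069055 107.97393448  83.        ]
pivot [452.8  57.   71. ] t1 [497. 530.] s1 [171. 306.]
yp [460.6 166.7  83. ] t1 [253. 521.] s1 [125. 154.]
bp [562.6  49.2  83. ] t1 [508. 289.] s1 [458. 240.]
yt [466.3 246.5  71. ] t1 [ 82. 511.] s1 [100. 102.]
bt [642.4  43.6  71. ] t1 [517. 116.] s1 [655. 241.]
blue tab outer end top edge (array([677.17618895,  31.24322689,  50.60738278]), np.float64(1.791091799848014))
blue scale top [(array([655.82859581,  32.57382814,  93.46032633]), np.float64(1.0729817199683827)), (array([618.9571955 ,  34.61346225,  94.94384455]), np.float64(2.1588563901742885))]
yel tab (array([456.50334288, 283.14906406,  43.62786765]), np.float64(2.184126259219457))
yel scale top outer (array([455.29270765, 261.97720052,  91.25952243]), np.float64(0.5804051414791132))
```

Run:
```python
from h import *
S=pickle.load(open('side0.pkl','rb'))
crop(S,325,190,365,250,12,'pics/s_b.png');crop(S,210,165,245,215,12,'pics/s_y.png')
```

```text
(no output)
```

View pics/s_b.png

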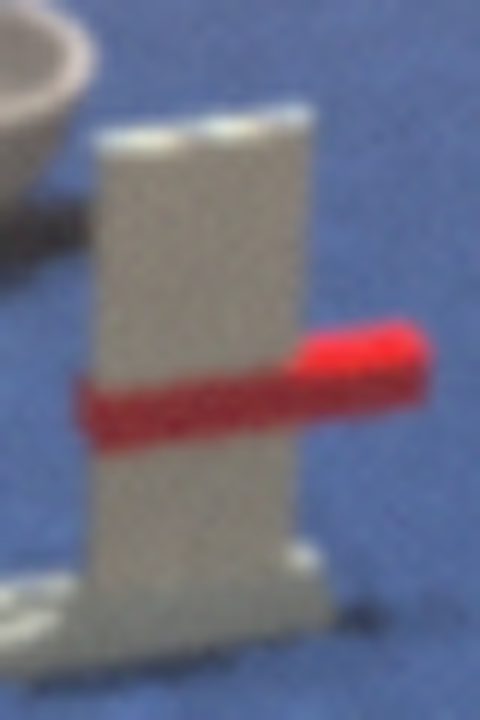

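View pics/s_y.png

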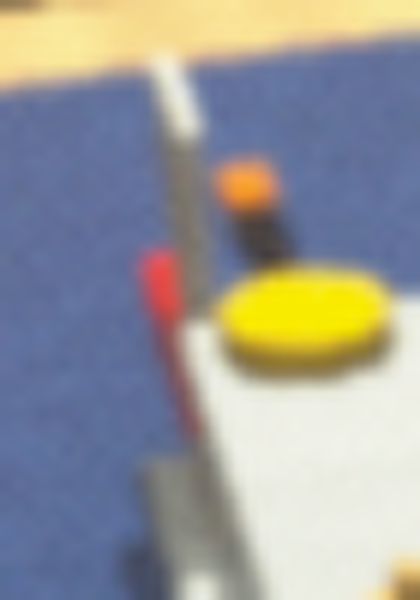

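```bash
cat >> h.py <<'E'
yaw=np.radians(86.0);ctr=np.array([510.9,107.3])
Rm=np.array([[np.cos(yaw),-np.sin(yaw)],[np.sin(yaw),np.cos(yaw)]])
def W(x,y,z): return np.r_[ctr+Rm@[x,y],z]
def M(w): return np.r_[Rm.T@(w[:2]-ctr),w[2]]
def plane(s,uv,axis,val):
    o,d=ray(s,*uv); n=Rm[:,axis]
    t=(val+n@ctr-n@o[:2])/(n@d[:2]); return M(o+t*d)
E
python3 - <<'E'
from h import *
S=pickle.load(open('side0.pkl','rb'))
b=lambda x,y:(325+(x+.5)/12-.5,190+(y+.5)/12-.5)
y=lambda x,yy:(210+(x+.5)/12-.5,165+(yy+.5)/12-.5)
f=lambda *a:np.round(plane(*a),1)
# blue: face of scale: mount y axis is radial (-), mount x = normal
for nx in(-66,):
    for n,p in dict(topL=(97,153),topR=(308,130),clipTL=(95,395),clipBL=(95,452),clipTm=(200,385),clipBm=(200,438),clipTR=(300,375),clipBR=(300,427),tabTR=(428,365),tabBR=(428,402)).items():
        print(nx,n,f(S,b(*p),0,nx))
print("yellow tip c (245,185)",f(S,y(245,185),0,133)," top edge",f(S,y(245,160),0,135))
print("ytop outer",f(S,y(163,58),0,153),"inner",f(S,y(190,138),0,117))
print("ytab end",f(S,y(158,250),0,170),"tab inner end",f(S,y(168,318),0,153))
print("clip inner lower",f(S,y(195,435),0,117))
print("blue tab end top",f(S,b(405,322),1,-170),"scale outer top",f(S,b(310,108),1,-153))
E
```

```text
-66 topL [ -66.  -113.8   92.7]
-66 topR [ -66.  -149.5   91.8]
-66 clipTL [ -66.  -114.5   48.6]
-66 clipBL [ -66.  -114.8   37.9]
-66 clipTm [ -66.  -132.6   47.6]
-66 clipBm [ -66.  -133.    37.6]
-66 clipTR [ -66.  -150.    46.8]
-66 clipBR [ -66.  -150.5   36.9]
-66 tabTR [ -66.  -172.6   45.2]
-66 tabBR [ -66.  -173.    38.1]
yellow tip c (245,185) [133.   54.6  73.5]  top edge [135.   54.   77.5]
ytop outer [153.   65.4  91.6] inner [117.   65.2  90.9]
ytab end [170.   67.9  45.7] tab inner end [153.   68.7  39.4]
clip inner lower [117.   68.9  32.4]
blue tab end top [ -61.5 -170.    51.3] scale outer top [ -57.5 -153.    91.2]
```

Run:
```python
from h import *
T=pickle.load(open('top0.pkl','rb'));S=pickle.load(open('side0.pkl','rb'))
t=lambda x,y:(180+(x+.5)/4-.5,120+(y+.5)/4-.5)
mz=lambda p,z:np.round(M(onz(T,*t(*p),z)),1)
for z in(40,45,50):
  print("blue tab end L,R",z,mz((532,48),z),mz((556,48),z)," yel tab end T,B",mz((19,516),z),mz((19,542),z))
print("blue scale top",mz((537,82),92),mz((546,82),92),mz((538,168),92),"yel",mz((38,538),92),mz((38,547),92))
print("pads",M(onz(T,*t(255,522),83)),M(onz(T,*t(509,291),83)))
# red rows profile: redness along columns in side view
P=S['pixels'].astype(float);red=P[...,0]-np.maximum(P[...,1],P[...,2])
print("yellow");print(np.round(red[183:206,220:230]).astype(int))
print("blue");print(np.round(red[214:230,330:363:2]).astype(int))
for m in(36,38,40,42,44,46):
  print(m,"Y tab end top y63/69",np.round(proj(S,W(170,62,m+5)),1),np.round(proj(S,W(170,69,m+5)),1),"bot69",np.round(proj(S,W(170,69,m-5)),1),"edge153 top/bot",np.round(proj(S,W(153,69,m+5)),1),np.round(proj(S,W(153,69,m-5)),1))
  print("   B tab end top x-62/-69",np.round(proj(S,W(-62,-170,m+5)),1),np.round(proj(S,W(-69,-170,m+5)),1),"bot-69",np.round(proj(S,W(-69,-170,m-5)),1),"x135 top/bot",np.round(proj(S,W(-69,-135,m+5)),1),np.round(proj(S,W(-69,-135,m-5)),1))
```

```text
blue tab end L,R 40 [ -58.6 -172.7   40. ] [ -70.  -173.2   40. ]  yel tab end T,B [173.2  60.2  40. ] [172.5  72.4  40. ]
blue tab end L,R 45 [ -58.7 -171.9   45. ] [ -70.  -172.4   45. ]  yel tab end T,B [171.8  59.7  45. ] [171.2  71.9  45. ]
blue tab end L,R 50 [ -58.8 -171.1   50. ] [ -70.1 -171.6   50. ]  yel tab end T,B [170.5  59.2  50. ] [169.9  71.3  50. ]
blue scale top [ -62.5 -149.4   92. ] [ -66.5 -149.6   92. ] [ -64.7 -110.8   92. ] yel [150.4  64.7  92. ] [150.2  68.7  92. ]
pads [55.48685032 54.03851362 83.        ] [-54.04729955 -55.30255587  83.        ]
yellow
[[-55 -57 -55 -36  -2   8   4 -21 -29   2]
 [-56 -58 -54 -40  -7   7   3 -18 -34 -17]
 [-56 -46 -23   3  14  12   4 -18 -42 -35]
 [-52 -14  62 108  74  24   5 -18 -48 -49]
 [-48   4 107 151  99  29   7 -10 -45 -45]
 [-52  -5  97 154 106  32   9  -7 -31   2]
 [-55 -21  73 146 115  37   8   3   5  18]
 [-55 -30  46 128 119  46   8  14  20  18]
 [-58 -46   3  80  85  33   7  14  24  19]
 [-60 -54 -22  41  55  19   3   4  17  26]
 [-56 -53 -31  20  43  16   1   0  13  24]
 [-56 -57 -39   5  39  17   2   1   7  
[... 2311 characters left out ...]
7.8]
42 Y tab end top y63/69 [225.3 184.5] [222.2 184.9] bot69 [222.5 188.9] edge153 top/bot [223.1 188. ] [223.5 192. ]
   B tab end top x-62/-69 [358.3 218.4] [359.6 220. ] bot-69 [359.3 224.5] x135 top/bot [342.9 222.5] [342.7 226.9]
44 Y tab end top y63/69 [225.2 183.7] [222.1 184.1] bot69 [222.4 188.1] edge153 top/bot [223.  187.2] [223.4 191.2]
   B tab end top x-62/-69 [358.3 217.5] [359.6 219.2] bot-69 [359.4 223.6] x135 top/bot [342.9 221.6] [342.7 226. ]
46 Y tab end top y63/69 [225.1 182.9] [222.  183.3] bot69 [222.4 187.3] edge153 top/bot [223.  186.4] [223.3 190.4]
   B tab end top x-62/-69 [358.4 216.6] [359.7 218.3] bot-69 [359.4 222.7] x135 top/bot [342.9 220.7] [342.8 225.1]
```

Call:
jog_arm(
  targets=[
    [0.036,-0.017,0,0,0,0.073,1],
    [0.072,-0.034,0,0,0,0.145,1],
    [0.109,-0.051,0,0,0,0.218,1],
    [0.145,-0.068,0,0,0,0.29,1],
    [0.181,-0.085,0,0,0,0.363,1],
  ],
)

```text
time: 0.52
tool_pos: [322.8, -439.2, 230.8]
tcp_rot: [-180.0, 0.0, -4.3]
ft_force: [2.2, -0.2, -0.1]
finger_gap: 25.6
```

Call:
jog_arm(
  targets=[
    [0.006,-0.041,0,0,0,0,1],
    [0.012,-0.082,0,0,0,0,1],
    [0.019,-0.123,0,0,0,0,1],
    [0.025,-0.164,0,0,0,0,1],
    [0.032,-0.205,0,0,0,0,1],
  ],
)

```text
time: 0.93
tool_pos: [368.0, -236.6, 230.8]
tcp_rot: [-180.0, 0.0, -4.0]
ft_force: [1.2, 0.6, 0.1]
finger_gap: 0.1
```

Call:
jog_arm(
  targets=[
    [0.006,-0.041,0,0,0,0,1],
    [0.012,-0.082,0,0,0,0,1],
    [0.019,-0.123,0,0,0,0,1],
    [0.025,-0.164,0,0,0,0,1],
    [0.032,-0.205,0,0,0,0,1],
  ],
)

```text
time: 1.35
tool_pos: [414.2, -34.3, 231.2]
tcp_rot: [180.0, -0.0, -4.0]
ft_force: [0.6, -0.5, -0.6]
finger_gap: 0.1
```

Call:
jog_arm(
  targets=[
    [0.0065,-0.0405,0,0,0,0,1],
    [0.013,-0.081,0,0,0,0,1],
    [0.0195,-0.1215,0,0,0,0,1],
    [0.026,-0.162,0,0,0,0,1],
    [0.032,-0.2035,0,0,0,0,1],
  ],
)

```text
time: 1.77
tool_pos: [460.5, 166.3, 231.0]
tcp_rot: [180.0, 0.0, -4.0]
ft_force: [0.0, 0.4, 1.2]
finger_gap: 0.0
```

Call:
jog_arm(
  targets=[
    [0,0,0.03,0,0,0,1],
    [0,0,0.065,0,0,0,1],
    [0,0,0.1,0,0,0,1],
    [0,0,0.125,0,0,0,1],
    [0,0,0.131,0,0,0,1],
  ],
)

```text
time: 2.18
tool_pos: [456.7, 163.4, 94.7]
tcp_rot: [179.8, 0.5, -4.0]
ft_force: [-0.7, -0.5, 0.4]
finger_gap: 0.3
```

```bash
cat > snap.py <<'E'
import sys
from h import *
from bench import r
n=sys.argv[1];st=r.sense();print(np.round(st['tool_pos'],1),np.round(st['ft_force'],2),np.round(st['tcp_rot'],1),st['time'])
for c in sys.argv[2:]:
    s=r.snapshot(c);pickle.dump(s,open(f'{c}_{n}.pkl','wb'))
    if c=='side': crop(s,205,140,365,240,5,f'pics/{c}_{n}.png')
    else: crop(s,180,110,330,260,4,f'pics/{c}_{n}.png')
E
python3 snap.py a side top
```

```text
[456.7 163.4  94.7] [-0.72 -0.46  0.36] [179.8   0.5  -4. ] 2.1833
```

View pics/side_a.png

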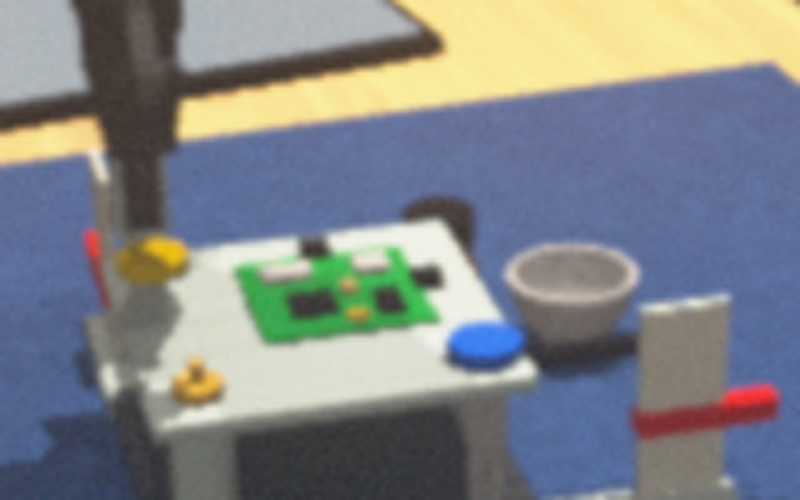

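View pics/top_a.png

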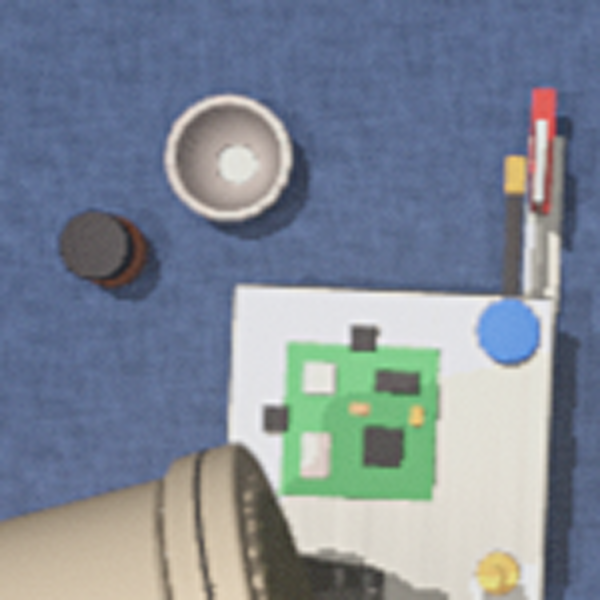

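Call:
jog_arm(
  targets=[
    [0,0,0,0,0,0,1],
    [0,0,0,0,0,0,1],
    [0,0,0,0,0,0,1],
  ],
)

```text
time: 2.53
tool_pos: [462.4, 164.4, 102.6]
tcp_rot: [-179.9, -0.2, -4.0]
ft_force: [0.0, 0.4, 0.9]
finger_gap: 0.2
```

Call:
jog_arm(
  targets=[
    [0,0,0,-0.04,0,0,1],
    [0,0,0,-0.08,0,0,1],
    [0,0,0,-0.12,0,0,1],
    [0,0,0,-0.15,0,0,1],
    [0,0,0,-0.164,0,0,1],
  ],
)

```text
time: 2.95
tool_pos: [461.7, 164.9, 101.8]
tcp_rot: [170.6, -0.1, -4.0]
ft_force: [0.1, -0.4, 0.2]
finger_gap: 0.2
```

Call:
jog_arm(
  targets=[
    [0,0,0,0,0,0,1],
    [0,0,0,0,0,0,1],
    [0,0,0,0,0,0,1],
    [0,0,0,0,0,0,1],
    [0,0,0,0,0,0,1],
  ],
)

```text
time: 3.37
tool_pos: [460.8, 163.9, 100.4]
tcp_rot: [170.6, -0.0, -4.1]
ft_force: [-0.9, 0.5, 0.2]
finger_gap: 0.0
```

Call:
jog_arm(
  targets=[
    [0,-0.001,0.002,0,0,0,1],
    [0,-0.002,0.004,0,0,0,1],
    [0,-0.003,0.006,0,0,0,1],
    [0,-0.004,0.008,0,0,0,1],
    [0,-0.0047,0.0098,0,0,0,1],
  ],
)

```text
time: 3.78
tool_pos: [460.8, 167.2, 89.4]
tcp_rot: [170.6, 0.0, -4.0]
ft_force: [0.4, 0.4, 0.2]
finger_gap: 0.2
```

Call:
jog_arm(
  targets=[
    [0,-0.0001,0.0009,0,0,0,1],
    [0,-0.0003,0.0018,0,0,0,1],
    [0,-0.0005,0.0028,0,0,0,1],
    [0,-0.0006,0.0038,0,0,0,1],
    [0,-0.0008,0.005,0,0,0,1],
  ],
)

```text
time: 4.2
tool_pos: [461.0, 167.2, 84.8]
tcp_rot: [170.6, -0.0, -4.0]
ft_force: [0.6, 0.7, 0.0]
finger_gap: -0.2
```

Call:
jog_arm(
  targets=[
    [0,-0.0003,0.0016,0,0,0,1],
    [0,-0.0005,0.0032,0,0,0,1],
    [0,-0.0008,0.0048,0,0,0,1],
    [0,-0.001,0.0064,0,0,0,1],
    [0,-0.0013,0.0079,0,0,0,1],
  ],
)

```text
time: 4.62
tool_pos: [461.2, 167.4, 76.9]
tcp_rot: [170.6, -0.0, -4.0]
ft_force: [-0.5, 1.8, 2.9]
finger_gap: 0.1
```

```bash
python3 snap.py b side
```

```text
[461.2 167.4  76.9] [-0.49  1.8   2.94] [170.6  -0.   -4. ] 4.6167
```

View pics/side_b.png

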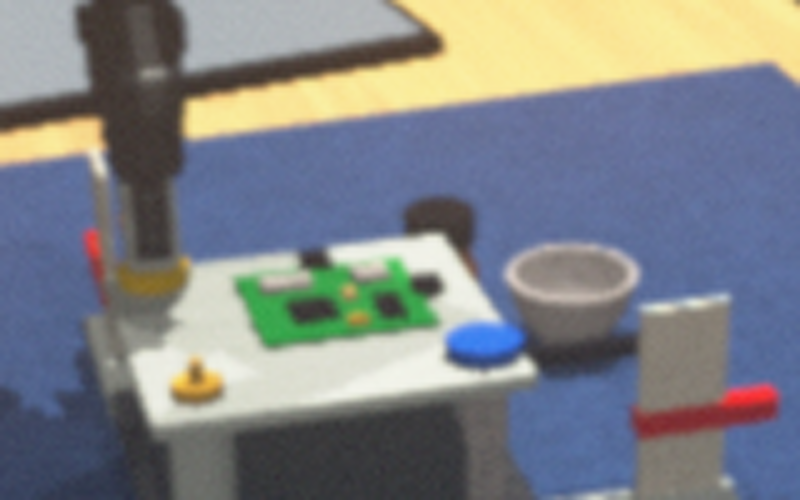

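Call:
jog_arm(
  targets=[
    [0,-0.0003,0.0016,0,0,0,1],
    [0,-0.0005,0.0032,0,0,0,1],
    [0,-0.0007,0.0045,0,0,0,1],
    [0,-0.0009,0.0055,0,0,0,1],
    [0,-0.001,0.0065,0,0,0,1],
  ],
)

```text
time: 5.08
tool_pos: [461.2, 167.4, 70.4]
tcp_rot: [170.6, -0.0, -4.0]
ft_force: [0.3, 4.6, 3.7]
finger_gap: -0.0
```

Call:
jog_arm(
  targets=[
    [0,-0.0002,0.0012,0,0,0,1],
    [0,-0.0004,0.0024,0,0,0,1],
    [0,-0.0006,0.0034,0,0,0,1],
    [0,-0.0007,0.0041,0,0,0,1],
    [0,-0.0007,0.0044,0,0,0,1],
  ],
)

```text
time: 5.5
tool_pos: [461.2, 167.4, 66.0]
tcp_rot: [170.6, -0.0, -4.0]
ft_force: [0.1, 4.4, 4.7]
finger_gap: -0.1
```

```bash
python3 snap.py c side top
```

```text
[461.2 167.4  66. ] [0.09 4.39 4.67] [170.6  -0.   -4. ] 5.5
```

View pics/side_c.png

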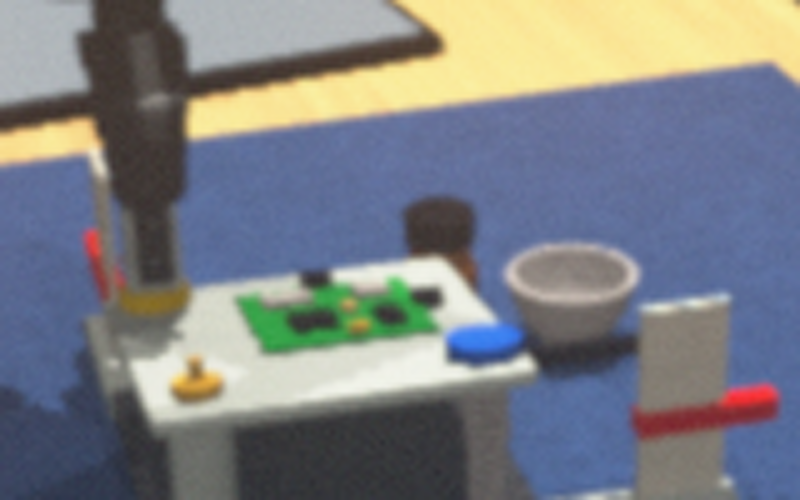

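View pics/top_c.png

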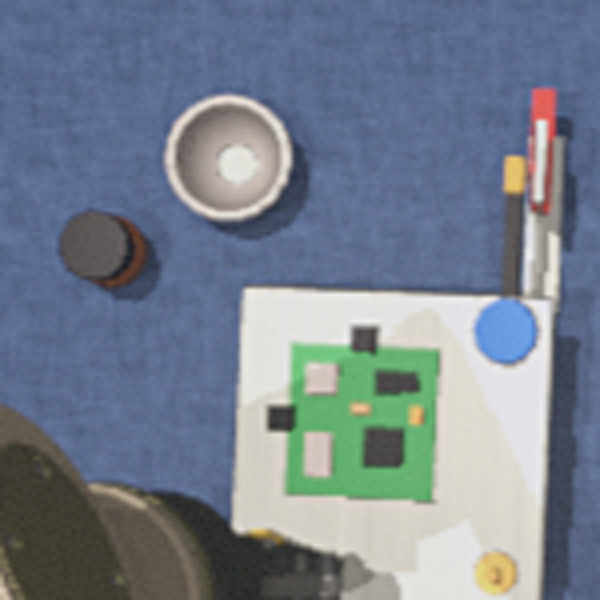

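```bash
python3 - <<'E'
from h import *
a=lambda x,y:(205+(x+.5)/5-.5,140+(y+.5)/5-.5)
S=pickle.load(open('side_c.pkl','rb'))
# plate top corner: mount(73,-73), relative to pivot (128,4 up)
def pt(rad,h,my,th): 
    return W(-55+rad*np.cos(th)+h*np.sin(th),my,71+h*np.cos(th)-rad*np.sin(th))
for th in(0,.10,.12,.14,.155,.17,.19):
    f=lambda *p:np.round((proj(S,pt(*p,th))-[205,140]+.5)*5-.5,0)
    print(th,"corner far",f(128,4,-73),"tip",f(190,0,55),"pad edge low",f(110,4,55))
E
python3 - <<'E'
import sys;sys.path.insert(0,'.')
from h import *
for n in 'ac':
    S=pickle.load(open(f'side_{n}.pkl','rb')); crop(S,270,175,310,205,16,f'pics/corner_{n}.png')
S=pickle.load(open('side_c.pkl','rb'));crop(S,210,170,250,210,14,'pics/ytip_c.png')
E
```

```text
0 corner far [445. 221.] tip [126. 205.] pad edge low [152. 274.]
0.1 corner far [446. 248.] tip [129. 246.] pad edge low [154. 299.]
0.12 corner far [446. 253.] tip [130. 254.] pad edge low [154. 304.]
0.14 corner far [446. 259.] tip [131. 262.] pad edge low [155. 309.]
0.155 corner far [446. 263.] tip [131. 268.] pad edge low [155. 312.]
0.17 corner far [446. 267.] tip [132. 274.] pad edge low [155. 316.]
0.19 corner far [447. 273.] tip [133. 282.] pad edge low [156. 321.]
```

View pics/ytip_c.png

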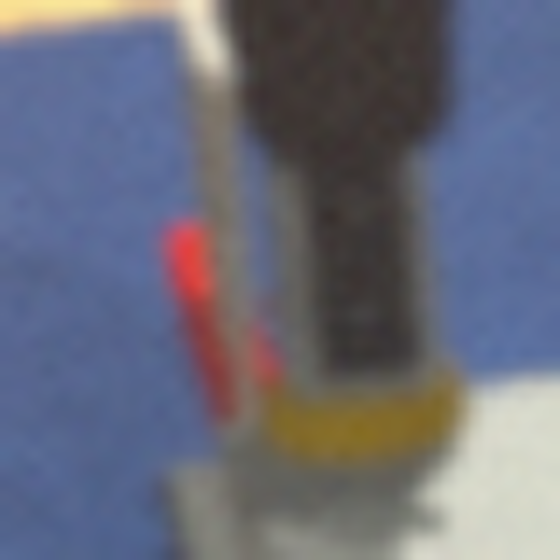

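Run:
```python
from h import *
S=pickle.load(open('side_c.pkl','rb'))
y=lambda x,yy:(210+(x+.5)/14-.5,170+(yy+.5)/14-.5)
for n,p,X in(("bottom inner",(228,415),115),("tab end top",(185,225),170),("tab end top",(185,220),170),("scale top outer",(190,5),153),("scale top inner",(222,85),117),("red right top",(258,325),115),("red right bottom?",(275,385),115)):
    print(n,np.round(plane(S,y(*p),0,X),1))
for m in(37,39,41,43):
    g=lambda *p:np.round((proj(S,W(*p))-[210,170]+.5)*14-.5)
    print(m,"outer face inner top/bot",g(115,69.5,m+5),g(115,69.5,m-5),"innerface inner top/bot",g(115,61,m+5),g(115,61,m-5),"innerface@135 top",g(135,61,m+5),g(135,61,m-5))
# plate corner in c
h=cv2.cvtColor(S['pixels'],cv2.COLOR_RGB2GRAY)
print(h[186:200,284:298])
```

```text
bottom inner [115.   68.7  37.3]
tab end top [170.   67.8  45.1]
tab end top [170.   67.8  46. ]
scale top outer [153.   65.5  90.3]
scale top inner [117.   65.1  91.9]
red right top [115.   62.9  52.1]
red right bottom? [115.   61.1  41.5]
37 outer face inner top/bot [220. 389.] [226. 446.] innerface inner top/bot [276. 382.] [280. 439.] innerface@135 top [258. 328.] [263. 385.]
39 outer face inner top/bot [219. 377.] [225. 435.] innerface inner top/bot [275. 370.] [279. 428.] innerface@135 top [257. 316.] [262. 373.]
41 outer face inner top/bot [218. 365.] [224. 423.] innerface inner top/bot [274. 359.] [279. 416.] innerface@135 top [256. 305.] [261. 362.]
43 outer face inner top/bot [217. 354.] [222. 412.] innerface inner top/bot [273. 347.] [278. 405.] innerface@135 top [255. 294.] [260. 351.]
[[110 100  72  59  56  57  56  56  59  56  61  58  55  59]
 [107  95  71  59  54  56  56  58  58  55  58  56  56  56]
 [109  98  74  63  62  58  56  57  59  55  59  56  56  56]
 [110 100  85  67  59  58  60  57  58  60  59  58  57  66]
 [108 105  95  78  73  76  79  90  85  74  69  63  69  70]
 [126 128 134 132 135 137 149 161 158 134  99  82  78  76]
 [181 189 202 216 218 218 221 224 220 205 157 106  81  78]
 [225 227 233 236 236 237 238 237 237 233 212 159 107  85]
 [230 233 237 238 238 240 239 238 239 237 231 210 155 109]
 [198 217 233 238 238 239 237 235 235 237 236 232 205 150]
 [161 181 211 226 228 226 226 221 219 228 235 236 230 197]
 [144 151 167 171 166 157 155 150 160 201 231 238 235 224]
 [135 138 132 111  91  87  81  81 103 172 225 237 236 233]
 [125 127 119  86  67  62  58  62  82 147 214 235 238 237]]
```

View pics/corner_c.png

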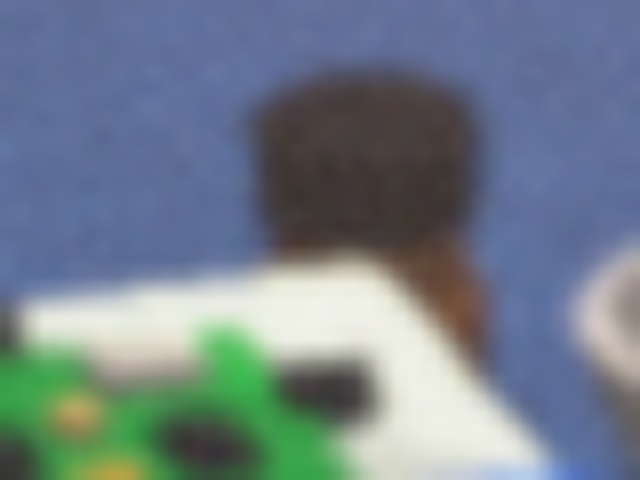

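View pics/corner_a.png

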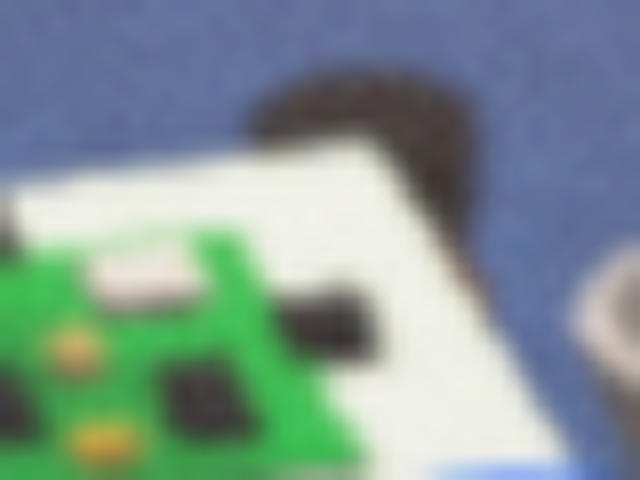

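Call:
jog_arm(
  targets=[
    [0,-0.0001,0.0006,0,0,0,1],
    [0,-0.0002,0.001,0,0,0,1],
    [0,-0.0002,0.001,0,0,0,1],
    [0,-0.0002,0.001,0,0,0,1],
    [0,-0.0002,0.001,0,0,0,1],
  ],
)

```text
time: 6.02
tool_pos: [461.3, 167.3, 65.1]
tcp_rot: [170.6, -0.0, -4.0]
ft_force: [-0.8, 3.7, 6.5]
finger_gap: 0.2
```

```bash
python3 snap.py d side
python3 - <<'E'
from h import *
S=pickle.load(open('side_d.pkl','rb'));crop(S,210,165,250,205,14,'pics/ytip_d.png')
S0=pickle.load(open('side_a.pkl','rb'))
# displacement of board (green) centroid and far-edge vs rest, by colour
for s in(S0,S):
    h=cv2.cvtColor(s['pixels'],cv2.COLOR_RGB2HSV);m=cv2.inRange(h,np.array((50,120,60)),np.array((75,255,255)))
    mm=cv2.moments(m,True);print("green c",mm['m10']/mm['m00'],mm['m01']/mm['m00'])
    g=cv2.cvtColor(s['pixels'],cv2.COLOR_RGB2GRAY).astype(float)
    o=[]
    for u in(258,262,278,282):
        c=g[170:215,u]; i=int(np.argmax(np.diff(c[:28]))); d=np.diff(c)[i-2:i+3]; o.append(round(170+i+.5+np.sum(d*np.arange(-2,3))/d.sum(),2))
    print(o)
def pt(rad,h,my,th): return W(-55+rad*np.cos(th)+h*np.sin(th),my,71+h*np.cos(th)-rad*np.sin(th))
for th in(0,.13,.14,.15,.16,.17):print(th,"edge pts",[np.round(proj(S,pt(128,4,my,th)),1).tolist() for my in(-65,-40,0,20)])
E
```

```text
[461.3 167.3  65.1] [-0.85  3.68  6.51] [170.6  -0.   -4. ] 6.0167
green c 271.21875 199.57638888888889
[np.float64(187.48), np.float64(187.09), np.float64(185.01), np.float64(184.62)]
green c 271.01069518716577 203.64171122994654
[np.float64(195.53), np.float64(194.83), np.float64(192.9), np.float64(192.15)]
0 edge pts [[290.0, 184.2], [278.6, 185.5], [259.9, 187.7], [250.5, 188.8]]
0.13 edge pts [[290.2, 191.3], [278.8, 192.7], [260.4, 194.9], [251.0, 196.1]]
0.14 edge pts [[290.2, 191.9], [278.9, 193.2], [260.4, 195.5], [251.0, 196.7]]
0.15 edge pts [[290.2, 192.4], [278.9, 193.8], [260.4, 196.1], [251.1, 197.2]]
0.16 edge pts [[290.3, 193.0], [278.9, 194.4], [260.5, 196.6], [251.1, 197.8]]
0.17 edge pts [[290.3, 193.5], [279.0, 194.9], [260.5, 197.2], [251.2, 198.4]]
```

Call:
jog_arm(
  targets=[
    [0,-0.0001,0.0004,0,0,0,1],
    [0,-0.0001,0.0008,0,0,0,1],
    [0,-0.0001,0.0008,0,0,0,1],
    [0,-0.0001,0.0008,0,0,0,1],
  ],
)

```text
time: 6.4
tool_pos: [461.3, 167.2, 64.4]
tcp_rot: [170.6, -0.0, -4.0]
ft_force: [-0.5, 4.0, 7.1]
finger_gap: 0.2
```

```bash
python3 snap.py e side
cat > edge.py <<'E'
from h import *
import sys
S=pickle.load(open(f'side_{sys.argv[1]}.pkl','rb'));S0=pickle.load(open('side_a.pkl','rb'))
R_=[]
for s in(S0,S):
    g=cv2.cvtColor(s['pixels'],cv2.COLOR_RGB2GRAY).astype(float);o=[]
    for u in(256,258,260,262,278,280,282):
        c=g[170:215,u]; i=int(np.argmax(np.diff(c[:28]))); d=np.diff(c)[i-2:i+3]; o.append(170+i+.5+np.sum(d*np.arange(-2,3))/d.sum())
    R_.append(np.array(o))
d=R_[1]-R_[0];print("edge shift",np.round(d,2),"angle",np.round(d.mean()/8.9*.16,4))
crop(S,210,165,250,205,14,f'pics/ytip_{sys.argv[1]}.png')
E
python3 edge.py e
```

```text
[461.3 167.2  64.4] [-0.46  3.95  7.09] [170.6  -0.   -4. ] 6.4
edge shift [6.83 8.28 8.41 8.25 8.11 7.87 8.18] angle 0.1436
```

View pics/ytip_e.png

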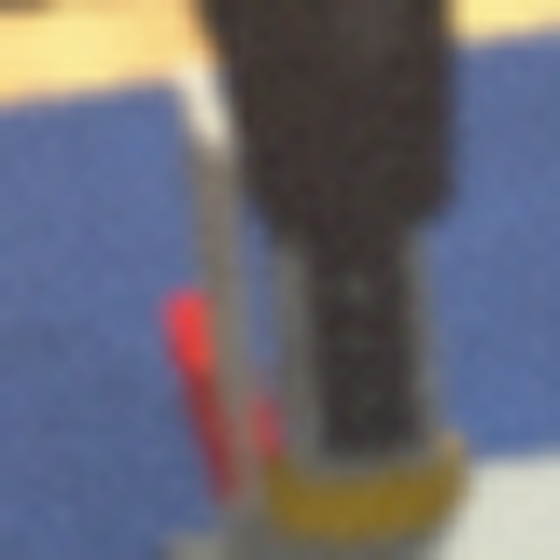

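Call:
jog_arm(
  targets=[
    [0,0,0,0,0,0,1],
    [0,0,0,0,0,0,1],
    [0,0,0,0,0,0,1],
    [0,0,0,0,0,0,1],
    [0,0,0,0,0,0,1],
  ],
)

```text
time: 6.87
tool_pos: [461.3, 167.2, 64.4]
tcp_rot: [170.6, -0.0, -4.0]
ft_force: [-0.9, 3.5, 6.5]
finger_gap: 0.0
```

Call:
jog_arm(
  targets=[
    [0,0.001,-0.006,0,0,0,1],
    [0,0.0025,-0.015,0,0,0,1],
    [0,0.005,-0.03,0,0,0,1],
    [0,0.0075,-0.045,0,0,0,1],
    [0,0.0085,-0.051,0,0,0,1],
  ],
)

```text
time: 7.28
tool_pos: [461.5, 166.6, 117.6]
tcp_rot: [170.6, -0.1, -4.0]
ft_force: [1.2, 0.2, -0.1]
finger_gap: -0.2
```

```bash
python3 snap.py f side; python3 edge.py f
```

```text
[461.5 166.6 117.6] [ 1.17  0.22 -0.12] [ 1.706e+02 -1.000e-01 -4.000e+00] 7.2833
edge shift [-0.02  0.16  0.1  -0.01  0.01 -0.06 -0.03] angle 0.0004
```

View pics/side_f.png

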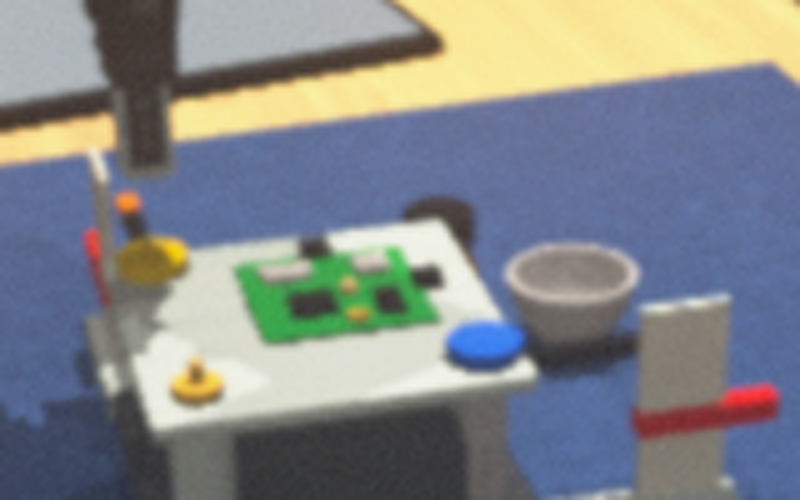

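Call:
jog_arm(
  targets=[
    [0.02,0.02,0.0025,0.04,0,0,1],
    [0.045,0.045,0.0055,0.08,0,0,1],
    [0.07,0.07,0.0085,0.12,0,0,1],
    [0.095,0.095,0.0115,0.16,0,0,1],
    [0.109,0.1095,0.013,0.164,0,0,1],
  ],
)

```text
time: 7.75
tool_pos: [563.2, 45.5, 120.3]
tcp_rot: [-180.0, -0.0, -4.2]
ft_force: [-0.1, 0.5, -0.3]
finger_gap: 0.2
```

Call:
jog_arm(
  targets=[
    [0,0,0,0,-0.03,0,1],
    [0,0,0,0,-0.07,0,1],
    [0,0,0,0,-0.11,0,1],
    [0,0,0,0,-0.139,0,1],
    [0,0,0,0,-0.139,0,1],
  ],
)

```text
time: 8.17
tool_pos: [561.5, 48.8, 119.3]
tcp_rot: [180.0, 8.2, -4.1]
ft_force: [0.4, 0.8, 0.1]
finger_gap: 0.0
```

Call:
jog_arm(
  targets=[
    [0,0,0,0,0,0,1],
    [0,0,0,0,0,0,1],
    [0,0,0,0,0,0,1],
    [0,0,0,0,0,0,1],
  ],
)

```text
time: 8.5
tool_pos: [561.6, 49.6, 120.7]
tcp_rot: [180.0, 7.9, -4.0]
ft_force: [0.7, 0.2, -0.0]
finger_gap: 0.0
```

```bash
python3 snap.py g side top; python3 edge.py g
```

```text
[561.6  49.6 120.7] [ 0.73  0.2  -0.04] [180.    7.9  -4. ] 8.5
edge shift [-0.01  0.18  0.11  0.06  0.07 -0.07  0.09] angle 0.0011
```

View pics/side_g.png

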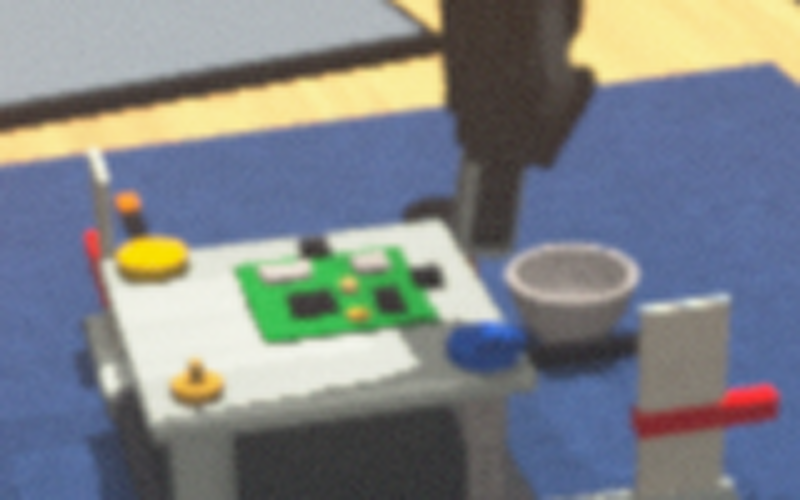

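View pics/top_g.png

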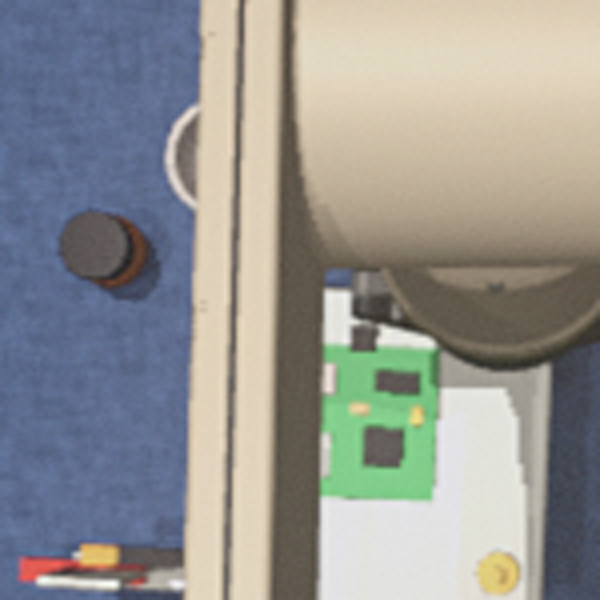

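Call:
jog_arm(
  targets=[
    [0.001,0.0001,0.005,0,0,0,1],
    [0.002,0.0001,0.011,0,0,0,1],
    [0.0032,0.0002,0.018,0,0,0,1],
    [0.0044,0.0003,0.0245,0,0,0,1],
    [0.005,0.0003,0.028,0,0,0,1],
  ],
)

```text
time: 9.02
tool_pos: [562.1, 49.1, 90.5]
tcp_rot: [180.0, 8.1, -4.0]
ft_force: [-0.2, 0.1, -0.3]
finger_gap: -0.2
```

Call:
jog_arm(
  targets=[
    [0.0003,0,0.0015,0,0,0,1],
    [0.0006,0,0.003,0,0,0,1],
    [0.0009,0,0.0045,0,0,0,1],
    [0.0012,0,0.0061,0,0,0,1],
    [0.0012,0,0.0061,0,0,0,1],
  ],
)

```text
time: 9.43
tool_pos: [563.3, 49.0, 85.9]
tcp_rot: [180.0, 8.0, -4.0]
ft_force: [-0.7, 0.4, 0.5]
finger_gap: -0.3
```

Call:
jog_arm(
  targets=[
    [0.0002,0,0.0016,0,0,0,1],
    [0.0004,0,0.0032,0,0,0,1],
    [0.0007,0,0.0048,0,0,0,1],
    [0.0009,0,0.0064,0,0,0,1],
    [0.0011,0,0.008,0,0,0,1],
  ],
)

```text
time: 9.85
tool_pos: [563.8, 49.1, 78.2]
tcp_rot: [-180.0, 7.9, -4.0]
ft_force: [1.7, 0.1, 2.0]
finger_gap: 0.0
```

Call:
jog_arm(
  targets=[
    [0.0002,0,0.0016,0,0,0,1],
    [0.0004,0,0.0032,0,0,0,1],
    [0.0007,0,0.0046,0,0,0,1],
    [0.0008,0,0.0058,0,0,0,1],
    [0.0009,0,0.0067,0,0,0,1],
  ],
)

```text
time: 10.27
tool_pos: [563.9, 49.0, 71.5]
tcp_rot: [-180.0, 7.9, -4.0]
ft_force: [4.3, 0.4, 4.5]
finger_gap: -0.2
```

```bash
python3 snap.py h side
cat > edge2.py <<'E'
from h import *
import sys
S=pickle.load(open(f'side_{sys.argv[1]}.pkl','rb'));S0=pickle.load(open('side_f.pkl','rb'))
# far-right plate corner region and blue pad centroid
for s in(S0,S):
    h=cv2.cvtColor(s['pixels'],cv2.COLOR_RGB2HSV)[195:225,288:316]
    m=cv2.inRange(h,np.array((100,190,110)),np.array((118,255,255)))
    ys,xs=np.nonzero(m);print("blue pad bbox/centroid",xs.min()+288,xs.max()+288,ys.min()+195,ys.max()+195,xs.mean()+288,ys.mean()+195,len(xs))
def pt(rad,h,mx,th): return W(mx,55-(rad*np.cos(th)+h*np.sin(th)),71+h*np.cos(th)-rad*np.sin(th))
for th in(0,.1,.12,.13,.14,.15):
    print(th,"corner(-73,-73)",np.round(proj(S,pt(128,4,-73,th)),1),"bottom",np.round(proj(S,pt(128,-4,-73,th)),1),"padbase",np.round(proj(S,pt(110,4,-55,th)),1),"tip",np.round(proj(S,pt(190,0,-55,th)),1))
crop(S,280,185,365,245,9,f'pics/b_{sys.argv[1]}.png');crop(S0,280,185,365,245,9,'pics/b_rest.png')
E
python3 edge2.py h
```

```text
[563.9  49.   71.5] [4.29 0.43 4.45] [-180.     7.9   -4. ] 10.2667
blue pad bbox/centroid 297 308 208 210 301.0 208.66666666666666 12Traceback (most recent call last):
  File "edge2.py", line 8, in <module>
    ys,xs=np.nonzero(m);print("blue pad bbox/centroid",xs.min()+288,xs.max()+288,ys.min()+195,ys.max()+195,xs.mean()+288,ys.mean()+195,len(xs))
                                                       ~~~~~~^^
    return umr_minimum(a, axis, None, out, keepdims, initial, where)
ValueError: zero-size array to reduction operation minimum which has no identity
```

```bash
sed -i '/^for s in(S0,S)/,/blue pad bbox/d' edge2.py; python3 edge2.py h
```

```text
0 corner(-73,-73) [313.1 215. ] bottom [313.1 218.7] padbase [301.3 211.9] tip [340.9 208.4]
0.1 corner(-73,-73) [312.9 220.9] bottom [312.5 224.6] padbase [301.3 217. ] tip [340.1 216.9]
0.12 corner(-73,-73) [312.8 222.1] bottom [312.3 225.8] padbase [301.2 218. ] tip [339.8 218.7]
0.13 corner(-73,-73) [312.8 222.7] bottom [312.2 226.4] padbase [301.2 218.5] tip [339.7 219.5]
0.14 corner(-73,-73) [312.7 223.3] bottom [312.1 227. ] padbase [301.1 219. ] tip [339.5 220.4]
0.15 corner(-73,-73) [312.6 223.9] bottom [312.  227.6] padbase [301.1 219.5] tip [339.4 221.2]
```

View pics/b_h.png

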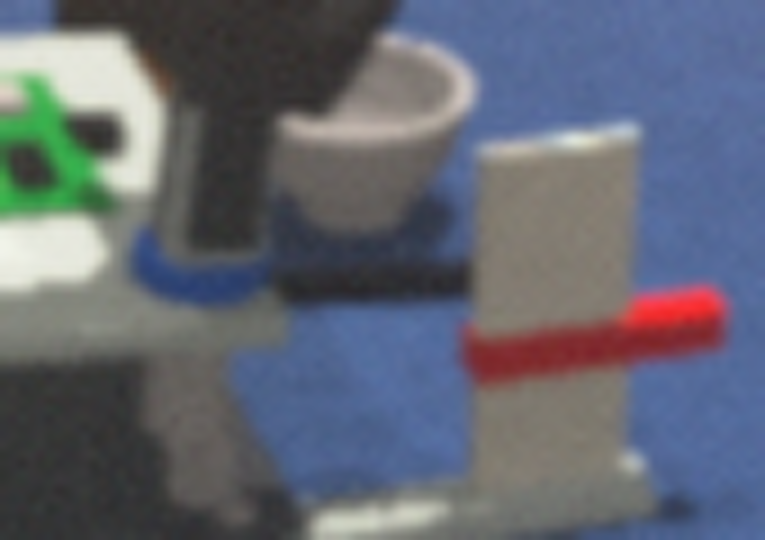

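View pics/b_rest.png

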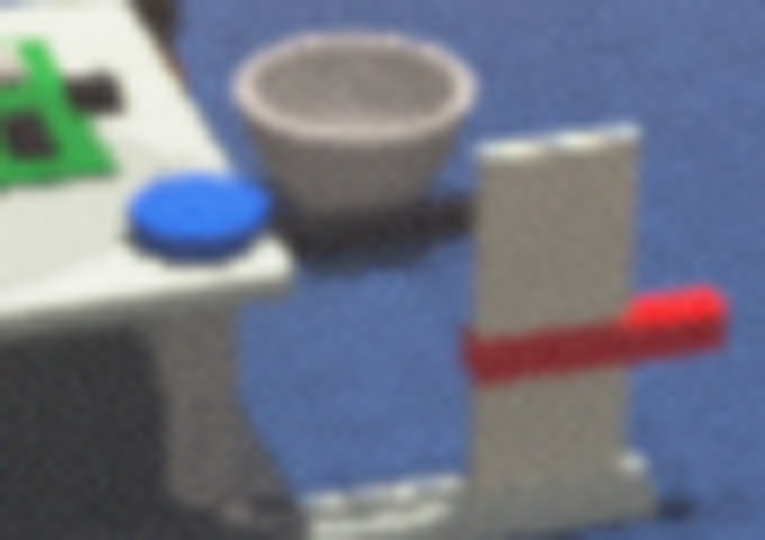

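```bash
cat > ptr.py <<'E'
from h import *
import sys
S=pickle.load(open(f'side_{sys.argv[1]}.pkl','rb'));g=cv2.cvtColor(S['pixels'],cv2.COLOR_RGB2GRAY).astype(float)
for u in(322,324,326,328,330):
    c=g[200:235,u]; w=np.clip(70-c,0,None) 
    i=int(np.argmax(w)); lo,hi=max(i-5,0),i+6; k=np.arange(lo,hi); v=200+np.sum(k*w[lo:hi])/w[lo:hi].sum()
    P=plane(S,(u,v),0,-55); rad=55-P[1]; dz=71-P[2]
    print(u,round(v,2),np.round(P,1),"rad",round(rad,1),"angle",round(np.arctan2(dz,rad),4))
print(g[205:225,326].astype(int))
E
python3 ptr.py h; python3 ptr.py f
```

```text
322 214.97 [-55.  -96.5  62.1] rad 151.5 angle 0.0588
324 214.95 [ -55.  -100.6   61.5] rad 155.6 angle 0.0609
326 214.67 [ -55.  -104.7   61.5] rad 159.7 angle 0.0593
328 215.56 [ -55.  -108.8   58.9] rad 163.8 angle 0.0736
330 215.85 [ -55.  -113.    57.7] rad 168.0 angle 0.0792
[ 85  83  67  59  56  56  58  63  60  55  47  45  49  71  97 103 112 107
 107 108]
322 210.7 [-55.  -96.4  71.5] rad 151.4 angle -0.0032
324 210.4 [ -55.  -100.4   71.6] rad 155.4 angle -0.0036
326 209.78 [ -55.  -104.5   72.3] rad 159.5 angle -0.0083
328 209.42 [ -55.  -108.5   72.5] rad 163.5 angle -0.0093
330 208.98 [ -55.  -112.6   72.9] rad 167.6 angle -0.0113
[ 93  85  67  61  49  49  57  61  73  86  97 105 108 107 106 110 111 110
 110 103]
```

```bash
cat > ptr.py <<'E'
from h import *
import sys
S=pickle.load(open(f'side_{sys.argv[1]}.pkl','rb'));g=cv2.cvtColor(S['pixels'],cv2.COLOR_RGB2GRAY).astype(float)
A=[]
for u in range(318,331):
    c=g[200:235,u]; i=9+int(np.argmin(c[9:26])); w=np.clip(56-c,0,None); k=np.arange(i-3,i+4); v=200+np.sum(k*w[k])/w[k].sum()
    lo=np.interp(75,c[i:i+5],200+np.arange(i,i+5))
    P=plane(S,(u,v),0,-55); rad=55-P[1]; A.append([u,v,lo,rad,np.arctan2(71-P[2],rad)])
print(np.round(A,3)); print("median",np.median(A,0)[4])
E
python3 ptr.py h
```

```text
[[3.18000e+02 2.16194e+02 2.18353e+02 1.43384e+02 7.20000e-02]
 [3.19000e+02 2.16031e+02 2.18364e+02 1.45412e+02 7.10000e-02]
 [3.20000e+02 2.16233e+02 2.18400e+02 1.47453e+02 7.50000e-02]
 [3.21000e+02 2.16167e+02 2.18310e+02 1.49490e+02 7.50000e-02]
 [3.22000e+02 2.15933e+02 2.18296e+02 1.51524e+02 7.30000e-02]
 [3.23000e+02 2.15655e+02 2.18308e+02 1.53558e+02 7.00000e-02]
 [3.24000e+02 2.15793e+02 2.18321e+02 1.55609e+02 7.30000e-02]
 [3.25000e+02 2.15500e+02 2.18208e+02 1.57647e+02 7.00000e-02]
 [3.26000e+02 2.15857e+02 2.18154e+02 1.59714e+02 7.60000e-02]
 [3.27000e+02 2.15765e+02 2.18043e+02 1.61766e+02 7.50000e-02]
 [3.28000e+02 2.16083e+02 2.18038e+02 1.63839e+02 8.10000e-02]
 [3.29000e+02 2.16158e+02 2.17963e+02 1.65905e+02 8.20000e-02]
 [3.30000e+02 2.15900e+02 2.17821e+02 1.67958e+02 8.00000e-02]]
median 0.07509360845517705
```

Call:
jog_arm(
  targets=[
    [0.0002,0,0.0012,0,0,0,1],
    [0.0003,0,0.0023,0,0,0,1],
    [0.0005,0,0.0032,0,0,0,1],
    [0.0005,0,0.0036,0,0,0,1],
  ],
)

```text
time: 10.65
tool_pos: [563.8, 49.0, 67.8]
tcp_rot: [-180.0, 7.9, -4.0]
ft_force: [4.7, 0.1, 5.2]
finger_gap: -0.1
```

```bash
python3 snap.py i side; python3 edge2.py i; python3 ptr.py i
```

```text
[563.8  49.   67.8] [4.72 0.09 5.16] [-180.     7.9   -4. ] 10.65
0 corner(-73,-73) [313.1 215. ] bottom [313.1 218.7] padbase [301.3 211.9] tip [340.9 208.4]
0.1 corner(-73,-73) [312.9 220.9] bottom [312.5 224.6] padbase [301.3 217. ] tip [340.1 216.9]
0.12 corner(-73,-73) [312.8 222.1] bottom [312.3 225.8] padbase [301.2 218. ] tip [339.8 218.7]
0.13 corner(-73,-73) [312.8 222.7] bottom [312.2 226.4] padbase [301.2 218.5] tip [339.7 219.5]
0.14 corner(-73,-73) [312.7 223.3] bottom [312.1 227. ] padbase [301.1 219. ] tip [339.5 220.4]
0.15 corner(-73,-73) [312.6 223.9] bottom [312.  227.6] padbase [301.1 219.5] tip [339.4 221.2]
[[3.18000e+02 2.18074e+02 2.20371e+02 1.43428e+02 1.01000e-01]
 [3.19000e+02 2.18292e+02 2.20393e+02 1.45470e+02 1.05000e-01]
 [3.20000e+02 2.18526e+02 2.20355e+02 1.47517e+02 1.09000e-01]
 [3.21000e+02 2.18615e+02 2.20269e+02 1.49563e+02 1.11000e-01]
 [3.22000e+02 2.18500e+02 2.20310e+02 1.51607e+02 1.10000e-01]
 [3.23000e+02 2.18148e+02 2.20303e+02 1.53644e+02 1.06000e-01]
 [3.24000e+02 2.18423e+02 2.20276e+02 1.55706e+02 1.10000e-01]
 [3.25000e+02 2.18200e+02 2.20276e+02 1.57753e+02 1.07000e-01]
 [3.26000e+02 2.18292e+02 2.20324e+02 1.59815e+02 1.09000e-01]
 [3.27000e+02 2.18154e+02 2.20185e+02 1.61871e+02 1.08000e-01]
 [3.28000e+02 2.18368e+02 2.20174e+02 1.63945e+02 1.11000e-01]
 [3.29000e+02 2.18080e+02 2.20174e+02 1.65999e+02 1.08000e-01]
 [3.30000e+02 2.18385e+02 2.20174e+02 1.68084e+02 1.13000e-01]]
median 0.10928011150584908
```

View pics/b_i.png

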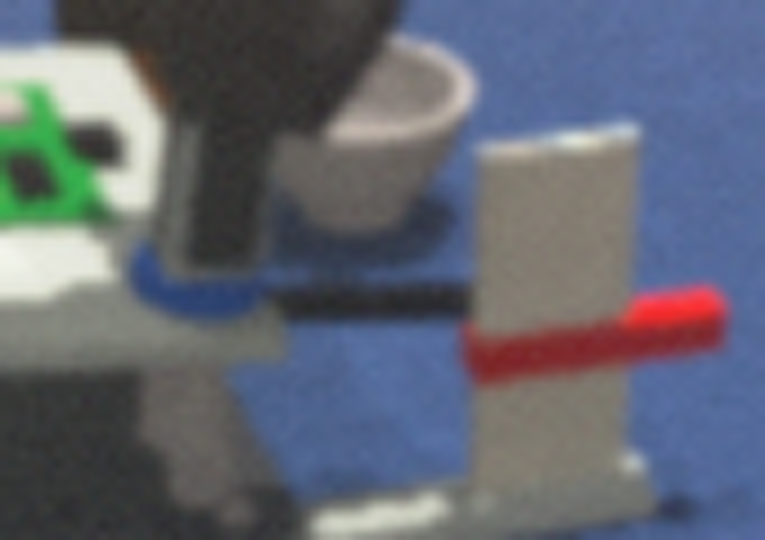

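Call:
jog_arm(
  targets=[
    [0.0001,0,0.001,0,0,0,1],
    [0.0003,0,0.002,0,0,0,1],
    [0.0004,0,0.0027,0,0,0,1],
    [0.0004,0,0.0027,0,0,0,1],
  ],
)

```text
time: 11.03
tool_pos: [563.7, 49.1, 65.2]
tcp_rot: [-180.0, 7.9, -4.0]
ft_force: [3.8, -0.6, 7.3]
finger_gap: -0.3
```

```bash
python3 snap.py j side; python3 edge2.py j >/dev/null; python3 ptr.py j
```

```text
[563.7  49.1  65.2] [ 3.78 -0.6   7.29] [-180.     7.9   -4. ] 11.0333
[[3.18000e+02 2.19786e+02 2.21724e+02 1.43468e+02 1.27000e-01]
 [3.19000e+02 2.19778e+02 2.21714e+02 1.45508e+02 1.28000e-01]
 [3.20000e+02 2.19632e+02 2.21818e+02 1.47548e+02 1.26000e-01]
 [3.21000e+02 2.19533e+02 2.21731e+02 1.49591e+02 1.25000e-01]
 [3.22000e+02 2.19750e+02 2.21615e+02 1.51647e+02 1.28000e-01]
 [3.23000e+02 2.19688e+02 2.21621e+02 1.53698e+02 1.28000e-01]
 [3.24000e+02 2.19556e+02 2.21655e+02 1.55748e+02 1.26000e-01]
 [3.25000e+02 2.19529e+02 2.21633e+02 1.57806e+02 1.26000e-01]
 [3.26000e+02 2.19765e+02 2.21677e+02 1.59877e+02 1.30000e-01]
 [3.27000e+02 2.19895e+02 2.21733e+02 1.61948e+02 1.32000e-01]
 [3.28000e+02 2.19643e+02 2.21704e+02 1.64004e+02 1.29000e-01]
 [3.29000e+02 2.19778e+02 2.21778e+02 1.66082e+02 1.31000e-01]
 [3.30000e+02 2.19643e+02 2.21824e+02 1.68149e+02 1.29000e-01]]
median 0.12759573397456878
```

View pics/b_j.png

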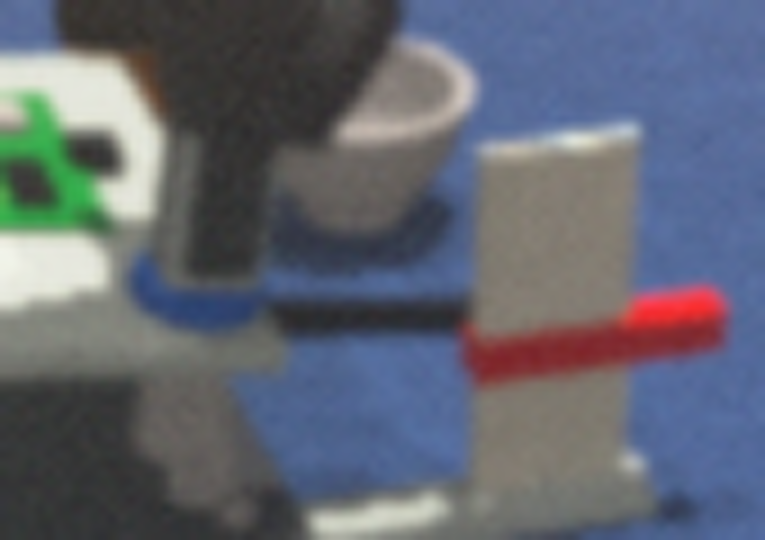

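Call:
jog_arm(
  targets=[
    [0,0,0.0003,0,0,0,1],
    [0,0,0.0003,0,0,0,1],
    [0,0,0.0003,0,0,0,1],
    [0,0,0.0003,0,0,0,1],
    [0,0,0.0003,0,0,0,1],
  ],
)

```text
time: 11.5
tool_pos: [563.7, 49.1, 65.1]
tcp_rot: [-180.0, 7.9, -4.0]
ft_force: [2.9, -0.7, 6.6]
finger_gap: 0.1
```

```bash
python3 snap.py k side; python3 ptr.py k|tail -1
```

```text
[563.7  49.1  65.1] [ 2.9  -0.71  6.56] [-180.     7.9   -4. ] 11.5
median 0.1314860851092022
```

Call:
jog_arm(
  targets=[
    [0,0,0,0,0,0,1],
    [0,0,0,0,0,0,1],
    [0,0,0,0,0,0,1],
    [0,0,0,0,0,0,1],
    [0,0,0,0,0,0,1],
  ],
)

```text
time: 11.97
tool_pos: [563.6, 49.1, 65.0]
tcp_rot: [-180.0, 7.9, -4.0]
ft_force: [3.5, 0.1, 7.4]
finger_gap: 0.1
```

Call:
jog_arm(
  targets=[
    [-0.001,0,-0.006,0,0,0,1],
    [-0.002,0,-0.015,0,0,0,1],
    [-0.0042,0,-0.03,0,0,0,1],
    [-0.0063,0,-0.045,0,0,0,1],
    [-0.01,0,-0.07,0,0,0,1],
  ],
)

```text
time: 12.38
tool_pos: [559.8, 49.2, 132.8]
tcp_rot: [180.0, 8.4, -4.0]
ft_force: [-0.2, 0.0, -0.0]
finger_gap: 0.1
```

```bash
python3 snap.py l side; python3 edge.py l
```

```text
[559.8  49.2 132.8] [-0.24  0.02 -0.01] [180.    8.4  -4. ] 12.3833
edge shift [-0.04  0.15  0.12  0.14  0.1  -0.11  0.11] angle 0.0012
```

View pics/side_l.png

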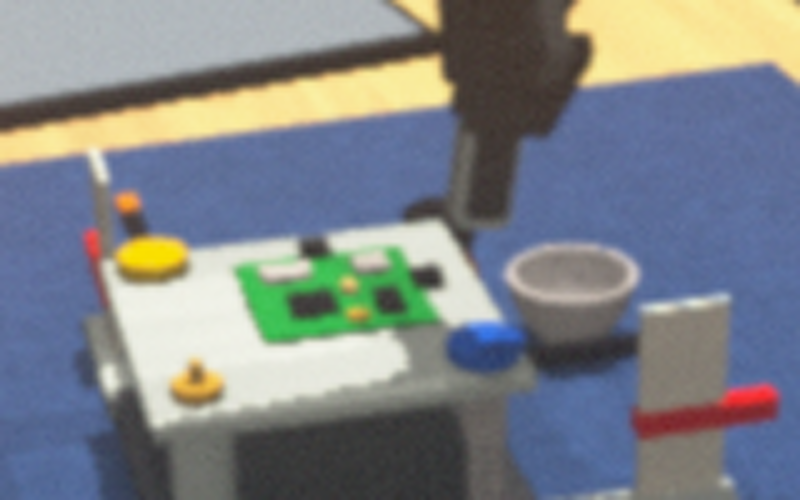

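Call:
jog_arm(
  targets=[
    [-0.002,0,-0.02,0,0,0,1],
    [-0.004,0,-0.03,0,0,0,1],
    [-0.004,0,-0.03,0,0,0,1],
    [-0.004,0,-0.03,0,0,0,1],
    [-0.004,0,-0.03,0,0,0,1],
  ],
)

```text
time: 12.85
tool_pos: [562.4, 49.1, 164.2]
tcp_rot: [180.0, 8.1, -4.0]
ft_force: [-0.0, -0.3, -0.6]
finger_gap: -0.1
```

```bash
python3 snap.py m side; python3 edge.py m; python3 -c "
from bench import r
print(r.hand_in())"
```

```text
[562.4  49.1 164.2] [-0.01 -0.29 -0.61] [180.    8.1  -4. ] 12.85
edge shift [ 0.05  0.15  0.12  0.08  0.05 -0.03  0.08] angle 0.0013
the job is handed in; nothing more can be done
None
```

I pressed the yellow pad and then the blue pad with shut fingertips, held each pointer at its mark for about a second, let go, and handed the job in at about 13 s.

I never saw either pointer tip directly during its press: the finger hid the yellow tip and the scale hid the blue one. The tip heights below are worked out from the tilt angle, and the three ways of getting that angle disagreed somewhat.

| Pad | Mark middle (mm above bench, ± about 1.5) | Tip from camera (mm) | Tip from force (mm) | Tip from fingertip height (mm) |
|---|---|---|---|---|
| Yellow | 41 | 43 | 41 to 43 | 39 |
| Blue | 44.7 | 46 | 41 to 44 | 40 to 41 |

- **Position:** every value is within the clip's 5 mm either side of the middle. The fingertip-height value for blue is nearest the lower edge.
- **Hold time:** yellow was held for at least 0.85 s, up to about 1.4 s if the tip was already at the mark when I paused to check. Blue was held for about 1 to 1.4 s.
- **After release:** the last side picture showed the plate back at rest (edge shift about 0.1 px, about 0.001 rad). The red clips in that view and the bowl had not moved, and the tool was clear with no contact force beyond noise. I did not recheck the screwdriver or pry tool at the end; the arm never went near them.

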